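# Set the kiln damper, then bring the sample tray to the kiln mouth

## Task

Get the test kiln ready to load: take the flat damper out of its wooden rack, lower it, without dropping it, fully home in the slot of the kiln's flue block and let go of it. Then lift the sample tray by its handle bar, keeping the loose ball in its shallow pocket, and carry it over the kiln; finish while still holding it there, still and level, centred over the open chamber with its underside about 50 mm above the rim. Leave the other pots standing where they are.

Things in the scene. Friction and masses are not known exactly. Their poses are not given: they have to be found in the camera images.
- kiln_mouth (a point): Centre of the open top of the fixed test kiln, at its brick rim, 150 mm above the table. The kiln is a steel-cased box, 250 x 250 mm, with an open chamber 150 x 150 mm, 120 mm deep. x and y run parallel to its sides, z up. Its place and yaw vary.
- flue_slot (a point): Centre of the mouth of the damper slot, 150 mm above the table, in the top of the brick flue block (110 mm along x, 70 mm along y) fixed to the kiln's -y side, 160 mm from its centre. Axes as the kiln's. The slot is 70 mm long (x), 10 mm wide (y), 60 mm deep, closed at the bottom; 3 mm chamfer.
- damper_grip (a point): Centre of the grip of the loose damper (about 0.15 kg): an upright flat steel blade 60 mm wide (its x), 5 thick (y), 80 high, topped by a grip bar 44 (x) x 14 (y) x 30 mm high. The point is 95 mm above the lower edge: 105 mm above the table at the start, 35 mm above the slot's mouth when fully home. z is up; a half turn about z makes no difference.
- rack_top (a point): Centre of the top of the fixed wooden rack, a block 100 (x) x 70 (y) x 60 mm high. At the start the damper stands loosely upright in its slot (68 mm along x, 10 mm wide, 50 mm deep); drawn straight up 55 mm it is free. Rack and tray may change places.
- tray_bar (a point): Centre of the handle bar of the loose sample tray (about 0.35 kg): a grey clay plate 110 x 110 x 10 mm; two steel uprights at y = +46 and -46 mm carry a steel bar 14 mm thick (x), 100 long (y), 18 high. The point is on the tray's axis, 85 mm above its underside, so 85 mm above the table at the start. z up when level.
- tray_pocket (a point): Where the ball's centre is when in the middle of the tray's pocket: 25 mm above the tray's underside, 60 mm below tray_bar. Axes as tray_bar's. The pocket is round, 44 mm inside, with a rim only 3 mm high round a flat floor; the ball can roll 13 mm off centre, and rolls out if the tray tilts past about 35 degrees or is jerked.
- ball_center (a point): Centre of the loose white ceramic ball, 30 mm in diameter, 50 g, lying in the tray's pocket under the bar. (Its axes turn as it rolls.)
- bottle_a_mid (a point): Bystander: a tall clay bottle, 64 dia x 170 high mm, loose, to be left alone. The point is half-way up on its axis.
- bottle_b_mid (a point): Bystander: a squat grey clay bottle, 72 dia x 140 high mm, loose, to be left alone. The point is half-way up on its axis.
- jar_a_mid (a point): Bystander: a clay jar, 72 dia x 110 high mm, loose, to be left alone. The point is half-way up on its axis.
- jar_b_mid (a point): Bystander: a grey clay jar, 68 dia x 130 high mm, loose, to be left alone. The point is half-way up on its axis.
- beaker_mid (a point): Bystander: an open clay beaker, 64 dia x 60 high mm, loose, to be left alone. The point is half-way up on its axis.
- dish_mid (a point): Bystander: a low grey clay dish, 90 dia x 30 high mm, loose, to be left alone. The point is half-way up on its axis.
- pinch_cup_mid (a point): Bystander: a small open clay cup, 60 dia x 45 high mm, loose, to be left alone. The point is half-way up on its axis.
There are look-alikes about, which are no part of the job. Leave any red look-alike of the part that bears tray_bar alone. Of the things that look like the part that bears damper_grip, the smaller one is meant.

How it is judged:
By the outcome, as a careful person would: the job done as asked, in the order asked, and still so for the second after the job is handed in, while the arm keeps its last pose, push and grip.
It also fails if it takes over 72 s, if anything falls off the work surface, if the arm or the gripper's body presses on something with over 40 N, if the wrist force passes 120 N, or if a joint passes its speed limit or range.

## Robot

A 7-joint arm with a two-finger parallel gripper is mounted at the origin on the work surface. World frame = base frame: x ahead of the robot, y to its left, z up, the work surface at z = 0. Lengths are in mm, angles in rad, forces in N, time in s.
With the tool pointing down it reaches from about 425 to 1025 mm from the base axis. Payload 3.6 kg.
Tool frame: the origin (TCP) lies on the centre line of the jaws, within the pads' length; the fingertips stand 17 mm ahead of it and the grasp point (between the pads) lies 2 mm behind it; z points along the fingers, y is the line along which they close (so a half turn about z gives the same grasp; the last joint's range is limited). The gripper opens to 85 mm and grips with 20 to 120 N. Pads are 22 mm wide; open, the fingers measure 114 mm over their backs; the gripper's body (76 mm by 85 mm) begins 54 mm behind the grasp point. The pads swing forward as they close: fully open they stand 13 mm farther back than shut.
Start: joints at [1.091, 0.591, 0.048, 1.609, -0.033, 0.943, -0.034], TCP at [273.492, -671.44, 248.302] pointing down, gripper open.
Joint ranges: [-2.69, 2.69], [-0.47, 2.24], [-1.27, 1.36], [0.19, 2.51], [-1.53, 4.68], [0.08, 2.07], [-3.09, 3.09]. Speed limits (rad/s): [2.57, 2.57, 3.14, 3.14, 3.14, 3.14, 3.14].

## Interface

Orientations are given as a rotation vector (axis times angle).
In Python, from bench import * gives the robot as it stands.
- The arm moves only by the tool servo_tool, never from a script. Its argument "series" is a list of rows, each an object of numbers: "x", "y", "z": the shift along the world's x, y, z in m; "rx", "ry", "rz": the turn, a rotation vector about the world's x, y, z in degrees; "claw": the gripper's target within -1 to 1 (shut at 1, half-way at 0, fully open at -1). In form: [{"x": .., "y": .., "z": .., "rx": .., "ry": .., "rz": .., "claw": ..}, ...]. A call has 1 to 12 rows; each row is the pose to reach, as a shift and turn from the pose commanded when the call began; what a row does not reach only later rows make up. A row lasts 1/10 s, in which the tool goes at most 50 mm and 8.59 degrees, less where a joint would pass 70% of its speed; a pose out of reach is approached as far as the arm can. A call with a gripper value outside its range is refused whole. The fingers move at their own pace and stop on an object; "newtons" is the grip in N (left out, the last holds). Time passes only in rows, so rows that repeat a pose let the fingers close. It gives the time, the measured TCP pose, the force, the opening and the grip force at its end, in the units of the state.
- read_state(): the state, without advancing time (a new reading comes with each control period).
- snapshot(name): name is "scene" or "top" or "wrist"; returns a dict with "color" (480x640x3 uint8, blue, green, red), "depth" (480x640 float32, mm along the optical axis (not along the pixel's ray), 0 where there is no reading), "fx", "fy", "cx", "cy" (pixels), "k1" (the pictures are not rectified: a ray, as slopes to the right and down, at radius r is drawn at 1 + k1 r^2 times it, then the intrinsics apply), "world_from_camera" (4x4, takes a point from camera to world coordinates). Camera axes: x right, y up, looking along -z (the intrinsics and any distortion apply to the point x, -y, -z); pixel columns grow to the right and rows downward; lengths in mm; the calibration is good to about 2 mm. A picture is of the moment at which its call begins.
- job_done(): hands the job in; it is judged then, once.
The state is a dict: "time_s": time; "joint_pos": joint angles; "dq": joint speeds; "joint_efforts": joint torques, N m; "position": TCP position; "eef_rot": TCP orientation; "contact_force": force on the tool from outside, world axes, zero at the start; "torque": the same for the moment, N m; "opening": finger opening in mm; "grasp_force": force on a finger pad.
Only numpy, scipy, OpenCV 4.12 (cv2) and the standard library are available. Lean on these libraries where they do the work, as an engineer would, in place of code of your own. Each camera call takes 0.05 s, during which the arm holds its last target. There are 200 camera calls.

## Working session

There is one attempt and no reset: what is moved stays moved. The work goes in short steps, Python scripts to look and compute and a tool call to move; the robot and the scene stay as the last step left them, time stands still between calls to the robot, and variables do not carry over. Pictures are saved under pics/ and viewed, at most 10 in all, crops included, and the job is handed in when it is done.

Besides the shell and the picture viewer there is one more tool, called after "Request:" as name(argument=value, ...) on one line, values as JSON. servo_tool: Moves the arm, as the interface text tells. Its arguments: {"type":"object","properties":{"series":{"type":"array"},"newtons":{"type":"number"}},"required":["series"]}

```bash
mkdir -p pics; cat > h.py <<'E'
from bench import *
import numpy as np, cv2, pickle
def grab(n,tag):
    s=snapshot(n); pickle.dump(s,open(f'pics/{tag}.pkl','wb')); cv2.imwrite(f'pics/{tag}.png',s['color']); return s
def load(tag): return pickle.load(open(f'pics/{tag}.pkl','rb'))
def cloud(s):
    K=np.array([[s['fx'],0,s['cx']],[0,s['fy'],s['cy']],[0,0,1]],float)
    u,v=np.meshgrid(np.arange(640),np.arange(480))
    p=cv2.undistortPoints(np.stack([u,v],-1).reshape(-1,1,2).astype(float),K,np.array([s['k1'],0,0,0.])).reshape(480,640,2)
    d=s['depth'].astype(float); P=np.stack([p[...,0]*d,-p[...,1]*d,-d,np.ones_like(d)],-1)
    W=(P@np.array(s['world_from_camera']).T)[...,:3]; W[d==0]=np.nan; return W
E
python3 - <<'E'
from h import *
print(read_state())
for n in('scene','top'):
    s=grab(n,n+'0'); print(n,s['fx'],s['k1'],np.round(s['world_from_camera'],2).tolist())
E
```

```text
{'time_s': 0.0, 'joint_pos': array([ 1.09046579,  0.59214927,  0.04832269,  1.60985631, -0.03327645,
        0.94270108, -0.03370842]), 'dq': array([ 1.31591302e-03,  4.50938833e-05, -1.78324677e-04, -1.46858609e-03,
       -1.60430776e-03, -1.37953823e-03, -1.55009338e-03]), 'joint_efforts': array([-2.62323283e-05, -5.48687661e+01,  1.54688403e+00, -1.98124588e+01,
        9.49298643e-03,  8.79648433e-03, -7.91561973e-06]), 'position': array([ 273.19388269, -670.68599394,  247.10704201]), 'eef_rot': array([-3.08080510e+00, -6.03523810e-01,  9.46169661e-04]), 'contact_force': array([0.06901791, 0.65837217, 0.02108175]), 'torque': array([0.05651815, 0.0220291 , 0.02633963]), 'grasp_force': 0.0, 'opening': 85.34049165634516}
scene 542.6149365411052 -0.014741090149149823 [[0.87, -0.41, 0.27, 932.63], [0.49, 0.74, -0.46, -668.14], [-0.01, 0.53, 0.85, 1354.43], [0.0, 0.0, 0.0, 1.0]]
top 456.2985829784948 0.03442712642351499 [[-0.03, 0.99, -0.12, 404.85], [-1.0, -0.03, 0.0, -7.32], [0.0, 0.12, 0.99, 1295.93], [0.0, 0.0, 0.0, 1.0]]
```

View pics/top0.png

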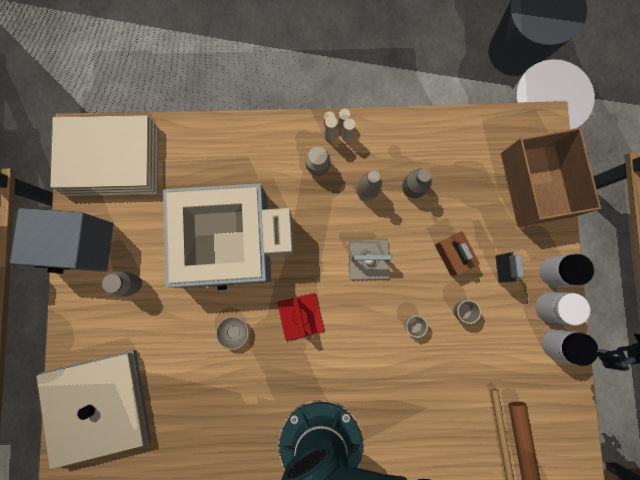

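View pics/scene0.png

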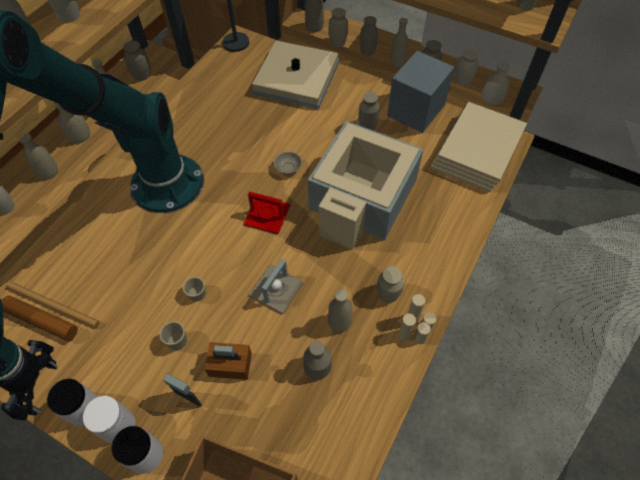

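The top view shows the kiln at about (214,236) and its flue block at (277,231). The grey tray is at (370,259) with the red look-alike at (302,316). The rack with the damper is at (460,255) and a second, free-standing damper is at (510,267). The scene view agrees. Next I measure with depth.

```bash
python3 - <<'E'
from h import *
for tag in('top0','scene0'):
    s=load(tag); W=cloud(s); Z=W[...,2]; X=W[...,0];Y=W[...,1]
    print(tag)
    def blobs(name,box,zl,zh):
        m=(X>box[0])&(X<box[1])&(Y>box[2])&(Y<box[3])&(Z>zl)&(Z<zh)
        n,l,st,c=cv2.connectedComponentsWithStats(m.astype(np.uint8))
        for i in range(1,n):
            if st[i,4]<25: continue
            q=W[l==i]; r=cv2.minAreaRect(q[:,:2].astype(np.float32))
            print(name,st[i,4],'px',np.round(c[i]),'rect',np.round(r[0],1),np.round(r[1],1),round(r[2],1),'med z',round(np.nanmedian(q[:,2]),1),'mean',q.mean(0).round(1))
    blobs('kiln',(200,800,50,520),135,165)
    blobs('tray',(300,700,-330,0),75,105)
    blobs('trayplate',(300,700,-330,0),5,18)
    blobs('racktop',(300,700,-700,-300),50,72)
    blobs('damper',(300,700,-700,-300),95,150)
    blobs('pots',(300,900,-700,500),25,60)
E
```

```text
top0
kiln 7393 px [223. 234.] rect [562.8 222.2] [252.3 319.9] 2.4 med z 147.8 mean [560.2 232.6 147.4]
tray 135 px [368. 189.] rect [ 682.6 -151.6] [60.4 34.1] 89.9 med z 96.4 mean [ 678.3 -146.9   94.4]
tray 215 px [419. 186.] rect [ 685.3 -287.1] [66.2 28.8] 89.7 med z 87.5 mean [ 685.9 -284.    88.4]
tray 221 px [372. 257.] rect [ 498.  -150.5] [100.1  14.2] 88.6 med z 92.1 mean [ 497.5 -150.7   92. ]
trayplate 1144 px [368. 259.] rect [ 497.9 -149.9] [109.9 108.3] 88.7 med z 8.8 mean [ 496.6 -148.9    9.1]
trayplate 86 px [319. 321.] rect [335.7  -7.3] [68.8 14.2] 3.0 med z 8.5 mean [329.3  -5.6   8.7]
trayplate 38 px [420. 323.] rect [ 316.5 -283.6] [28.7 16.4] 4.9 med z 7.9 mean [ 314.9 -284.7    9.5]
racktop 161 px [523. 203.] rect [ 639.4 -570. ] [119.4  11.4] 12.3 med z 60.3 mean [ 637.9 -570.4   60.6]
racktop 783 px [458. 253.] rect [ 506.1 -391.6] [98.7 72.8] 24.7 med z 58.5 mean [ 504.8 -387.9   58.6]
racktop 103 px [505. 267.] rect [ 462. -510.] [79.   4.4] 1.4 med z 60.8 mean [ 462.2 -510.3   60.9]
racktop 125 px [553. 271.] rect [ 450.2 -641.4] [78.4 32.4] 0.6 med z 6
[... 6269 characters left out ...]
94 px [230. 365.] rect [ 503.1 -389.9] [101.1  71.9] 24.7 med z 55.5 mean [ 520.2 -399.3   50.4]
pots 137 px [317. 372.] rect [ 710.7 -306.2] [67.7 27.6] 26.1 med z 42.2 mean [ 714.4 -309.8   41.8]
pots 71 px [187. 396.] rect [ 462.6 -514.7] [76.7  6.2] 6.3 med z 44.8 mean [ 469.5 -513.9   43. ]
pots 84 px [129. 419.] rect [ 373.4 -620.9] [11.8 55.1] 47.7 med z 44.6 mean [ 381.  -624.4   43.8]
pots 29 px [109. 439.] rect [ 367.6 -684. ] [33.3  5.4] 28.0 med z 48.3 mean [ 370.6 -683.1   44.9]
pots 170 px [153. 457.] rect [ 476.5 -658.5] [28.4 77.3] 19.7 med z 42.3 mean [ 484.6 -664.7   42.2]
pots 288 px [228. 463.] rect [ 670.4 -572.5] [213.4  72.8] 29.8 med z 43.0 mean [ 640.3 -590.1   42.5]
```

```bash
python3 - <<'E'
from h import *
a=load('top0')['color']; b=load('scene0')['color']
A=cv2.resize(a[170:300,340:540],(800,520),interpolation=cv2.INTER_CUBIC); cv2.imwrite('pics/c1.png',A)
E
```

```text
(no output)
```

View pics/c1.png

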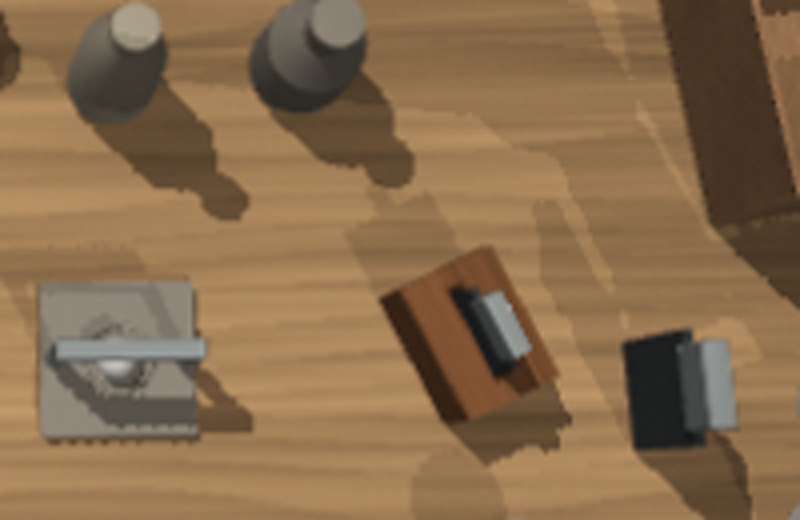

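The crop shows the smaller damper upright in the rack. The larger one stands in a black base, and the tray's bar runs left–right. Damper: about (504.5,-390.5), yaw 24.6°. Next I move to hover above it.

Request:
servo_tool(series=[{"x": 0.03, "y": 0.035, "z": 0.02, "claw": -1}, {"x": 0.06, "y": 0.072, "z": 0.05, "rz": 1, "claw": -1}, {"x": 0.09, "y": 0.11, "z": 0.052, "rz": 2.5, "claw": -1}, {"x": 0.12, "y": 0.145, "z": 0.052, "rz": 2.5, "claw": -1}, {"x": 0.15, "y": 0.18, "z": 0.052, "rz": 2.5, "claw": -1}, {"x": 0.18, "y": 0.218, "z": 0.052, "rz": 2.5, "claw": -1}, {"x": 0.205, "y": 0.25, "z": 0.052, "rz": 2.5, "claw": -1}, {"x": 0.225, "y": 0.273, "z": 0.052, "rz": 2.5, "claw": -1}, {"x": 0.231, "y": 0.281, "z": 0.052, "rz": 2.5, "claw": -1}, {"x": 0.231, "y": 0.281, "z": 0.052, "rz": 2.5, "claw": -1}, {"x": 0.231, "y": 0.281, "z": 0.052, "rz": 2.5, "claw": -1}])

```text
invalid input
```

```bash
python3 - <<'E'
from h import *
s=grab('wrist','w1'); st=read_state(); print(st['time_s'],st['position'],st['eef_rot'],st['joint_pos'])
W=cloud(s); print(np.round(s['world_from_camera'],2).tolist())
for nm,zl,zh in(('rack',50,70),('damper',108,130)):
    m=((W[...,2]>zl)&(W[...,2]<zh)&(abs(W[...,0]-505)<80)&(abs(W[...,1]+390)<70)).astype(np.uint8)
    n,l,sx,c=cv2.connectedComponentsWithStats(m)
    i=1+sx[1:,4].argmax(); q=W[l==i]; print(nm,sx[i],cv2.minAreaRect(q[:,:2].astype(np.float32)),np.nanmedian(q[:,2]))
E
```

```text
0.15 [ 273.28826517 -670.86402425  247.40687186] [-3.08133939e+00 -6.03672904e-01  6.62199059e-04] [ 1.09050128  0.59190579  0.04827436  1.60952116 -0.03328114  0.94269801
 -0.03369157]
[[0.38, 0.88, 0.3, 350.18], [-0.93, 0.36, 0.12, -638.81], [-0.0, -0.32, 0.95, 372.01], [0.0, 0.0, 0.0, 1.0]]Traceback (most recent call last):
  File "<stdin>", line 7, in <module>
ValueError: attempt to get argmax of an empty sequence
```

View pics/w1.png

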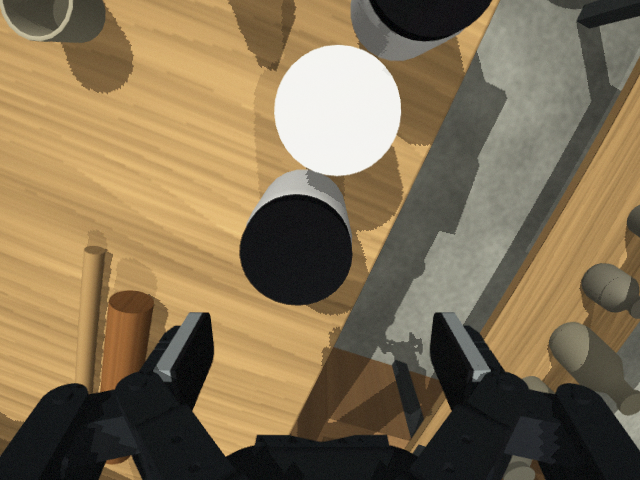

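The arm hasn't moved. The wrist view shows the start spot, with canisters at (297,248) and (337,110). The move call was refused, probably because every row must have every key.

Request:
servo_tool(series=[{"x": 0.03, "y": 0.035, "z": 0.02, "rx": 0, "ry": 0, "rz": 0, "claw": -1}, {"x": 0.06, "y": 0.072, "z": 0.05, "rx": 0, "ry": 0, "rz": 1, "claw": -1}, {"x": 0.09, "y": 0.11, "z": 0.052, "rx": 0, "ry": 0, "rz": 2.5, "claw": -1}, {"x": 0.12, "y": 0.145, "z": 0.052, "rx": 0, "ry": 0, "rz": 2.5, "claw": -1}, {"x": 0.15, "y": 0.18, "z": 0.052, "rx": 0, "ry": 0, "rz": 2.5, "claw": -1}, {"x": 0.18, "y": 0.218, "z": 0.052, "rx": 0, "ry": 0, "rz": 2.5, "claw": -1}, {"x": 0.205, "y": 0.25, "z": 0.052, "rx": 0, "ry": 0, "rz": 2.5, "claw": -1}, {"x": 0.225, "y": 0.273, "z": 0.052, "rx": 0, "ry": 0, "rz": 2.5, "claw": -1}, {"x": 0.231, "y": 0.281, "z": 0.052, "rx": 0, "ry": 0, "rz": 2.5, "claw": -1}, {"x": 0.231, "y": 0.281, "z": 0.052, "rx": 0, "ry": 0, "rz": 2.5, "claw": -1}, {"x": 0.231, "y": 0.281, "z": 0.052, "rx": 0, "ry": 0, "rz": 2.5, "claw": -1}])

```text
time_s: 1.25
position: [502.9, -392.3, 300.1]
eef_rot: [3.069, 0.667, -0.003]
contact_force: [-0.2, -0.7, 0.1]
opening: 85.2
grasp_force: 0.0
```

```bash
cat >> h.py <<'E'
def big(W,x,y,r,zl,zh):
    m=((W[...,2]>zl)&(W[...,2]<zh)&(np.hypot(W[...,0]-x,W[...,1]-y)<r)).astype(np.uint8)
    n,l,sx,c=cv2.connectedComponentsWithStats(m)
    if n<2: return None
    i=1+sx[1:,4].argmax(); q=W[l==i]; a,b,g=cv2.minAreaRect(q[:,:2].astype(np.float32))
    return sx[i].tolist(),np.round(a,1),np.round(b,1),round(g,1),round(float(np.median(q[:,2])),1)
E
python3 - <<'E'
from h import *
s=grab('wrist','w2'); st=read_state(); print(st['position'],st['eef_rot'],st['joint_pos'].round(2))
W=cloud(s); print(np.round(s['world_from_camera'],2).tolist())
print(big(W,505,-390,75,50,70)); print(big(W,505,-390,50,108,130))
E
```

```text
[ 502.44597104 -392.91839138  300.15330446] [ 3.06940989e+00  6.64981774e-01 -2.68934883e-03] [ 0.59  0.43 -0.    1.76  0.    0.95 -0.56]
[[0.42, 0.86, 0.3, 578.5], [-0.91, 0.39, 0.14, -356.85], [-0.0, -0.33, 0.95, 424.73], [0.0, 0.0, 0.0, 1.0]]
([283, 140, 76, 102, 6269], array([ 503.7, -389.7]), array([99.4, 70.3]), 24.6, 59.1)
([312, 180, 17, 54, 908], array([ 504.1, -389.4]), array([43.3, 13.4]), 24.5, 118.9)
```

View pics/w2.png

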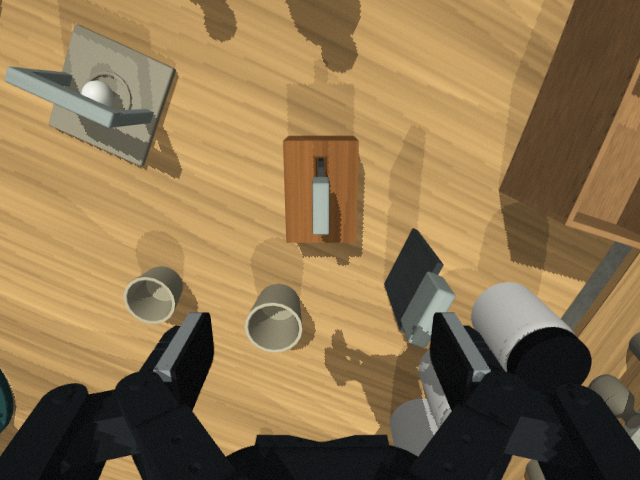

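The wrist view shows the damper at (321,205), midway between the fingers, with bare rack slot behind it at (321,165). Down and grip.

Request:
servo_tool(series=[{"x": 0, "y": 0, "z": -0.03, "rx": 0, "ry": 0, "rz": 0, "claw": -1}, {"x": 0, "y": 0, "z": -0.07, "rx": 0, "ry": 0, "rz": 0, "claw": -1}, {"x": 0, "y": 0, "z": -0.11, "rx": 0, "ry": 0, "rz": 0, "claw": -1}, {"x": 0, "y": 0, "z": -0.15, "rx": 0, "ry": 0, "rz": 0, "claw": -1}, {"x": 0, "y": 0, "z": -0.175, "rx": 0, "ry": 0, "rz": 0, "claw": -1}, {"x": 0, "y": 0, "z": -0.188, "rx": 0, "ry": 0, "rz": 0, "claw": -1}, {"x": 0, "y": 0, "z": -0.192, "rx": 0, "ry": 0, "rz": 0, "claw": -1}, {"x": 0, "y": 0, "z": -0.192, "rx": 0, "ry": 0, "rz": 0, "claw": -1}])

```text
time_s: 2.1
position: [504.2, -391.7, 108.7]
eef_rot: [3.069, 0.668, 0.0]
contact_force: [-0.8, -0.2, 1.2]
opening: 85.4
grasp_force: 0.0
```

Request:
servo_tool(series=[{"x": 0, "y": 0, "z": 0, "rx": 0, "ry": 0, "rz": 0, "claw": 0}, {"x": 0, "y": 0, "z": 0, "rx": 0, "ry": 0, "rz": 0, "claw": 0.3}, {"x": 0, "y": 0, "z": 0, "rx": 0, "ry": 0, "rz": 0, "claw": 0.5}, {"x": 0, "y": 0, "z": 0, "rx": 0, "ry": 0, "rz": 0, "claw": 0.7}, {"x": 0, "y": 0, "z": 0, "rx": 0, "ry": 0, "rz": 0, "claw": 1}, {"x": 0, "y": 0, "z": 0, "rx": 0, "ry": 0, "rz": 0, "claw": 1}, {"x": 0, "y": 0, "z": 0, "rx": 0, "ry": 0, "rz": 0, "claw": 1}, {"x": 0, "y": 0, "z": 0, "rx": 0, "ry": 0, "rz": 0, "claw": 1}, {"x": 0, "y": 0, "z": 0, "rx": 0, "ry": 0, "rz": 0, "claw": 1}], newtons=40)

```text
time_s: 3.0
position: [504.9, -390.7, 108.8]
eef_rot: [3.069, 0.671, 0.001]
contact_force: [0.2, 1.4, 4.9]
opening: 13.4
grasp_force: 41.3
```

Request:
servo_tool(series=[{"x": 0, "y": 0, "z": 0.01, "rx": 0, "ry": 0, "rz": 0, "claw": 1}, {"x": 0, "y": 0, "z": 0.03, "rx": 0, "ry": 0, "rz": 0, "claw": 1}, {"x": 0, "y": 0, "z": 0.055, "rx": 0, "ry": 0, "rz": 0, "claw": 1}, {"x": 0, "y": 0, "z": 0.085, "rx": 0, "ry": 0, "rz": 0, "claw": 1}, {"x": 0, "y": 0, "z": 0.12, "rx": 0, "ry": 0, "rz": 0, "claw": 1}, {"x": 0, "y": 0, "z": 0.155, "rx": 0, "ry": 0, "rz": 0, "claw": 1}, {"x": 0, "y": 0, "z": 0.19, "rx": 0, "ry": 0, "rz": 0, "claw": 1}, {"x": 0, "y": 0, "z": 0.207, "rx": 0, "ry": 0, "rz": 0, "claw": 1}, {"x": 0, "y": 0, "z": 0.212, "rx": 0, "ry": 0, "rz": 0, "claw": 1}])

```text
time_s: 3.9
position: [505.0, -390.9, 322.7]
eef_rot: [3.066, 0.67, 0.004]
contact_force: [-0.4, -0.8, -1.4]
opening: 13.3
grasp_force: 40.4
```

Request:
servo_tool(series=[{"x": 0, "y": 0.01, "z": 0, "rx": 0, "ry": 0, "rz": 0, "claw": 1}, {"x": 0.004, "y": 0.035, "z": 0, "rx": 0, "ry": 0, "rz": -1, "claw": 1}, {"x": 0.01, "y": 0.075, "z": 0, "rx": 0, "ry": 0, "rz": -3, "claw": 1}, {"x": 0.016, "y": 0.12, "z": 0, "rx": 0, "ry": 0, "rz": -6, "claw": 1}, {"x": 0.022, "y": 0.165, "z": 0, "rx": 0, "ry": 0, "rz": -9, "claw": 1}, {"x": 0.028, "y": 0.21, "z": 0, "rx": 0, "ry": 0, "rz": -12, "claw": 1}, {"x": 0.034, "y": 0.255, "z": 0, "rx": 0, "ry": 0, "rz": -15, "claw": 1}, {"x": 0.04, "y": 0.3, "z": 0, "rx": 0, "ry": 0, "rz": -18, "claw": 1}, {"x": 0.046, "y": 0.345, "z": 0, "rx": 0, "ry": 0, "rz": -20, "claw": 1}, {"x": 0.052, "y": 0.39, "z": 0, "rx": 0, "ry": 0, "rz": -21.5, "claw": 1}, {"x": 0.057, "y": 0.425, "z": 0, "rx": 0, "ry": 0, "rz": -22.3, "claw": 1}, {"x": 0.0595, "y": 0.445, "z": 0, "rx": 0, "ry": 0, "rz": -22.3, "claw": 1}])

```text
time_s: 5.1
position: [562.0, 59.8, 318.1]
eef_rot: [-3.139, -0.074, 0.007]
contact_force: [1.0, -1.2, -2.4]
opening: 13.2
grasp_force: 40.3
```

Request:
servo_tool(series=[{"x": 0.001, "y": 0.02, "z": 0, "rx": 0, "ry": 0, "rz": 0, "claw": 1}, {"x": 0.002, "y": 0.035, "z": 0, "rx": 0, "ry": 0, "rz": 0, "claw": 1}, {"x": 0.003, "y": 0.042, "z": 0, "rx": 0, "ry": 0, "rz": 0, "claw": 1}, {"x": 0.003, "y": 0.0435, "z": 0, "rx": 0, "ry": 0, "rz": 0, "claw": 1}, {"x": 0.003, "y": 0.0435, "z": 0, "rx": 0, "ry": 0, "rz": 0, "claw": 1}, {"x": 0.003, "y": 0.0435, "z": 0, "rx": 0, "ry": 0, "rz": 0, "claw": 1}])

```text
time_s: 5.7
position: [566.9, 96.5, 320.2]
eef_rot: [3.14, 0.061, -0.001]
contact_force: [-0.5, -0.7, -1.7]
opening: 13.5
grasp_force: 40.3
```

```bash
python3 - <<'E'
from h import *
s=grab('wrist','w3'); st=read_state(); print(st['time_s'],st['position'],st['eef_rot'],st['joint_pos'].round(2),st['opening'],st['grasp_force'])
E
```

```text
5.75 [566.98755874  96.56088659 320.24015349] [ 3.14027381e+00  6.14150847e-02 -3.56109749e-04] [-0.18  0.33 -0.09  1.87  0.03  0.94 -1.81] 13.555180113170097 40.29430389404297
```

View pics/w3.png

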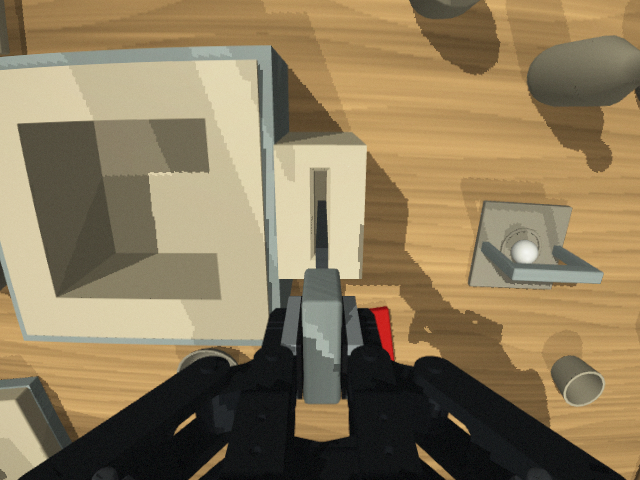

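The wrist view shows the slot mouth at about u 310–330, v 168–258, with the damper's lower edge just over it at (322,240). Next I measure both with depth from the same view.

```bash
python3 - <<'E'
from h import *
s=load('w3'); W=cloud(s); Z=W[...,2]
for v in (175,185,195,205,220,235,250):
    print(v,' '.join(f'{u}:({W[v,u,0]:.0f},{W[v,u,1]:.1f},{Z[v,u]:.0f})' for u in range(304,338,2)))
print('block/kiln top rects')
from h import big
for t in ('w3','top0','scene0'):
    W=cloud(load(t)); x,y=567,97
    # kiln rim: fit using only top band
    m=(Z>0) if 0 else (abs(W[...,2]-149)<6)&(W[...,0]>400)&(W[...,0]<720)&(W[...,1]>40)&(W[...,1]<420)
    q=W[m]; th=np.radians(2.3); k=np.array([[np.cos(th),np.sin(th)],[-np.sin(th),np.cos(th)]]); p=(q[:,:2]-[562,257])@k.T
    f=p[(p[:,1]<-128)]; g=p[p[:,1]>-120]
    pc=lambda a:np.round(np.percentile(a,[.5,99.5]),1)
    print(t,'flue x',pc(f[:,0]),'y',pc(f[:,1]),'kiln x',pc(g[:,0]),'y',pc(g[:,1]))
    # chamber edges: rows
    c=p[(abs(p[:,1])<40)]; print(' chamber x', c[(c[:,0]<0)][:,0].max() if (c[:,0]<0).any() else 0, c[c[:,0]>0][:,0].min() if (c[:,0]>0).any() else 0)
    c=p[(abs(p[:,0])<40)]; print(' chamber y', c[(c[:,1]<0)][:,1].max(), c[c[:,1]>0][:,1].min() if (c[:,1]>0).any() else 0)
    # yaw from flue outer edge / chamber edges
E
```

```text
175 304:(598,111.8,150) 306:(598,110.4,149) 308:(598,108.8,149) 310:(598,107.3,148) 312:(598,105.8,148) 314:(592,104.6,116) 316:(587,103.1,88) 318:(588,101.3,90) 320:(588,99.4,90) 322:(588,97.6,88) 324:(588,95.8,89) 326:(595,94.7,132) 328:(598,93.5,149) 330:(598,91.9,148) 332:(598,90.4,148) 334:(599,88.9,149) 336:(599,87.4,149)
185 304:(590,111.6,150) 306:(590,110.1,149) 308:(590,108.6,149) 310:(590,107.0,149) 312:(590,105.5,147) 314:(584,104.3,118) 316:(578,102.8,89) 318:(578,100.9,90) 320:(578,99.1,89) 322:(578,97.2,89) 324:(579,95.4,89) 326:(588,94.4,136) 328:(590,93.1,147) 330:(591,91.6,149) 332:(591,90.1,150) 334:(591,88.5,149) 336:(591,87.0,149)
195 304:(582,111.5,149) 306:(582,109.9,150) 308:(582,108.4,148) 310:(582,106.8,149) 312:(582,105.3,148) 314:(576,104.0,121) 316:(569,102.5,89) 318:(569,100.6,89) 320:(569,98.7,88) 322:(569,96.8,89) 324:(569,95.0,89) 326:(580,94.1,138) 328:(582,92.7,147) 330:(583,91.2,148) 332:(583,89.7,148) 334:(583,88.1,148) 336:(583,86.6,149)
205 304:(574,111.2,150) 306:(574,109.7,149) 308:(574,108.1,149) 310:(574,106.6,149) 312:(574,105.0,148) 314:(5
[... 1088 characters left out ...]
300) 324:(595,97.4,301) 326:(595,96.6,301) 328:(537,90.7,148) 330:(537,89.1,149) 332:(537,87.5,148) 334:(537,85.9,149) 336:(537,84.2,148)
block/kiln top rects
w3 flue x [-55.9  53.1] y [-193.3 -128.3] kiln x [-125.9  122.5] y [-119.2  123.8]
 chamber x -75.56827384856261 73.32694350436209
 chamber y -73.34397191058623 74.57431119185362
top0 flue x [-54.9  54.6] y [-194.4 -128.5] kiln x [-124.1  123. ] y [-118.8  122.3]
 chamber x -74.6402389889845 74.07561775100439
 chamber y -74.03557789558141 73.21040099313426
scene0 flue x [-58.3  51.6] y [-194.9 -128.7] kiln x [-127.3  121.5] y [-119.1  127. ]
 chamber x -76.13318011248668 71.25628030096948
 chamber y -70.81463749841618 73.97656840468211
```

The slot centre is near (567.2,98.1) and the blade centre near (566,97.1), so I shift +1 mm in x and y and descend into the mouth.

Request:
servo_tool(series=[{"x": 0.001, "y": 0.001, "z": -0.015, "rx": 0, "ry": 0, "rz": 0, "claw": 1}, {"x": 0.001, "y": 0.001, "z": -0.035, "rx": 0, "ry": 0, "rz": 0, "claw": 1}, {"x": 0.001, "y": 0.001, "z": -0.052, "rx": 0, "ry": 0, "rz": 0, "claw": 1}, {"x": 0.001, "y": 0.001, "z": -0.06, "rx": 0, "ry": 0, "rz": 0, "claw": 1}, {"x": 0.001, "y": 0.001, "z": -0.064, "rx": 0, "ry": 0, "rz": 0, "claw": 1}, {"x": 0.001, "y": 0.001, "z": -0.068, "rx": 0, "ry": 0, "rz": 0, "claw": 1}, {"x": 0.001, "y": 0.001, "z": -0.072, "rx": 0, "ry": 0, "rz": 0, "claw": 1}, {"x": 0.001, "y": 0.001, "z": -0.076, "rx": 0, "ry": 0, "rz": 0, "claw": 1}, {"x": 0.001, "y": 0.001, "z": -0.08, "rx": 0, "ry": 0, "rz": 0, "claw": 1}, {"x": 0.001, "y": 0.001, "z": -0.084, "rx": 0, "ry": 0, "rz": 0, "claw": 1}])

```text
time_s: 6.75
position: [568.1, 99.1, 236.2]
eef_rot: [-3.141, -0.065, -0.001]
contact_force: [-0.6, -0.4, -2.2]
opening: 13.4
grasp_force: 40.3
```

No contact force, so it is 12 mm into the slot. Home is TCP 188; I go to 192 first.

Request:
servo_tool(series=[{"x": 0, "y": 0, "z": -0.006, "rx": 0, "ry": 0, "rz": 0, "claw": 1}, {"x": 0, "y": 0, "z": -0.012, "rx": 0, "ry": 0, "rz": 0, "claw": 1}, {"x": 0, "y": 0, "z": -0.018, "rx": 0, "ry": 0, "rz": 0, "claw": 1}, {"x": 0, "y": 0, "z": -0.024, "rx": 0, "ry": 0, "rz": 0, "claw": 1}, {"x": 0, "y": 0, "z": -0.03, "rx": 0, "ry": 0, "rz": 0, "claw": 1}, {"x": 0, "y": 0, "z": -0.035, "rx": 0, "ry": 0, "rz": 0, "claw": 1}, {"x": 0, "y": 0, "z": -0.039, "rx": 0, "ry": 0, "rz": 0, "claw": 1}, {"x": 0, "y": 0, "z": -0.042, "rx": 0, "ry": 0, "rz": 0, "claw": 1}, {"x": 0, "y": 0, "z": -0.044, "rx": 0, "ry": 0, "rz": 0, "claw": 1}, {"x": 0, "y": 0, "z": -0.044, "rx": 0, "ry": 0, "rz": 0, "claw": 1}])

```text
time_s: 7.75
position: [567.9, 99.0, 192.1]
eef_rot: [3.141, 0.065, -0.001]
contact_force: [0.0, 0.5, -2.1]
opening: 13.2
grasp_force: 40.3
```

Request:
servo_tool(series=[{"x": 0, "y": 0, "z": -0.001, "rx": 0, "ry": 0, "rz": 0, "claw": 1}, {"x": 0, "y": 0, "z": -0.002, "rx": 0, "ry": 0, "rz": 0, "claw": 1}, {"x": 0, "y": 0, "z": -0.003, "rx": 0, "ry": 0, "rz": 0, "claw": 1}, {"x": 0, "y": 0, "z": -0.003, "rx": 0, "ry": 0, "rz": 0, "claw": 1}])

```text
time_s: 8.15
position: [567.9, 99.0, 189.2]
eef_rot: [3.141, 0.065, -0.0]
contact_force: [0.3, -0.7, -2.2]
opening: 13.1
grasp_force: 40.3
```

Request:
servo_tool(series=[{"x": 0, "y": 0, "z": -0.0005, "rx": 0, "ry": 0, "rz": 0, "claw": 1}, {"x": 0, "y": 0, "z": -0.001, "rx": 0, "ry": 0, "rz": 0, "claw": 1}, {"x": 0, "y": 0, "z": -0.0015, "rx": 0, "ry": 0, "rz": 0, "claw": 1}, {"x": 0, "y": 0, "z": -0.002, "rx": 0, "ry": 0, "rz": 0, "claw": 1}, {"x": 0, "y": 0, "z": -0.002, "rx": 0, "ry": 0, "rz": 0, "claw": 1}])

```text
time_s: 8.65
position: [568.2, 99.1, 188.8]
eef_rot: [-3.141, -0.065, -0.001]
contact_force: [-2.5, -0.5, 8.0]
opening: 13.2
grasp_force: 41.8
```

The force rises to 8 N at TCP 188.5, which is the bottom, as expected. Now I release and rise.

Request:
servo_tool(series=[{"x": 0, "y": 0, "z": 0.001, "rx": 0, "ry": 0, "rz": 0, "claw": 0.6}, {"x": 0, "y": 0, "z": 0.001, "rx": 0, "ry": 0, "rz": 0, "claw": 0}, {"x": 0, "y": 0, "z": 0.001, "rx": 0, "ry": 0, "rz": 0, "claw": -0.5}, {"x": 0, "y": 0, "z": 0.001, "rx": 0, "ry": 0, "rz": 0, "claw": -1}, {"x": 0, "y": 0, "z": 0.001, "rx": 0, "ry": 0, "rz": 0, "claw": -1}, {"x": 0, "y": 0, "z": 0.001, "rx": 0, "ry": 0, "rz": 0, "claw": -1}, {"x": 0, "y": 0, "z": 0.02, "rx": 0, "ry": 0, "rz": 0, "claw": -1}, {"x": 0, "y": 0, "z": 0.05, "rx": 0, "ry": 0, "rz": 0, "claw": -1}, {"x": 0, "y": 0, "z": 0.09, "rx": 0, "ry": 0, "rz": 0, "claw": -1}, {"x": 0, "y": 0, "z": 0.12, "rx": 0, "ry": 0, "rz": 0, "claw": -1}, {"x": 0, "y": 0, "z": 0.13, "rx": 0, "ry": 0, "rz": 0, "claw": -1}, {"x": 0, "y": 0, "z": 0.13, "rx": 0, "ry": 0, "rz": 0, "claw": -1}])

```text
time_s: 9.85
position: [568.8, 99.2, 318.7]
eef_rot: [-3.14, -0.065, -0.005]
contact_force: [-0.4, 0.2, -0.5]
opening: 85.3
grasp_force: 0.0
```

```bash
python3 - <<'E'
from h import *
s=grab('wrist','w4'); st=read_state(); print(st['time_s'],st['position'],st['opening'])
W=cloud(s); print(big(W,567,98,50,185,215))
print('tray bar',big(W,496,-150,70,80,105))
E
```

```text
9.9 [567.72517062  98.98016013 317.01661724] 85.11600632609066
([312, 201, 21, 67, 1375], array([567.5,  99.7]), array([44.3, 13.8]), 2.2, 198.9)
tray bar ([509, 267, 97, 21, 1537], array([ 496. , -148.8]), array([100.5,  15.2]), 88.8, 92.4)
```

View pics/w4.png

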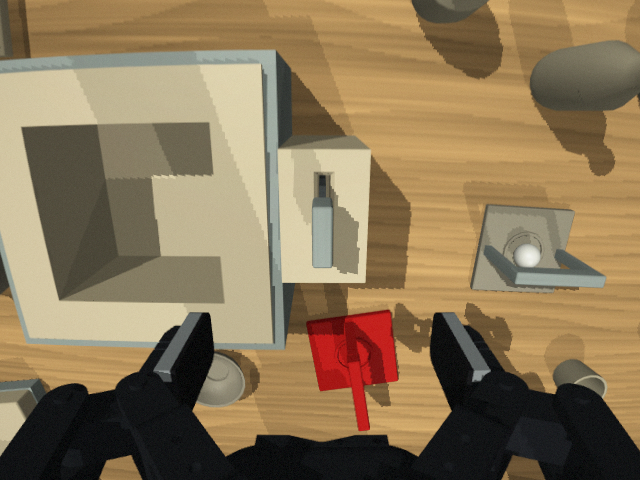

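The damper stands home in the slot at (322,232) with its grip top at z≈199. The tray bar reads (496,-149) and the ball is in its pocket at (526,255). Now I swing to the tray.

Request:
servo_tool(series=[{"x": 0, "y": -0.015, "z": 0, "rx": 0, "ry": 0, "rz": 5, "claw": -1}, {"x": -0.01, "y": -0.04, "z": 0, "rx": 0, "ry": 0, "rz": 13, "claw": -1}, {"x": -0.02, "y": -0.065, "z": 0, "rx": 0, "ry": 0, "rz": 21, "claw": -1}, {"x": -0.027, "y": -0.09, "z": 0, "rx": 0, "ry": 0, "rz": 29, "claw": -1}, {"x": -0.034, "y": -0.115, "z": 0, "rx": 0, "ry": 0, "rz": 37, "claw": -1}, {"x": -0.041, "y": -0.14, "z": 0, "rx": 0, "ry": 0, "rz": 45, "claw": -1}, {"x": -0.048, "y": -0.165, "z": 0, "rx": 0, "ry": 0, "rz": 53, "claw": -1}, {"x": -0.055, "y": -0.19, "z": -0.01, "rx": 0, "ry": 0, "rz": 61, "claw": -1}, {"x": -0.062, "y": -0.215, "z": -0.03, "rx": 0, "ry": 0, "rz": 69, "claw": -1}, {"x": -0.068, "y": -0.235, "z": -0.05, "rx": 0, "ry": 0, "rz": 77, "claw": -1}, {"x": -0.072, "y": -0.246, "z": -0.06, "rx": 0, "ry": 0, "rz": 84, "claw": -1}, {"x": -0.072, "y": -0.249, "z": -0.06, "rx": 0, "ry": 0, "rz": 86.5, "claw": -1}])

```text
time_s: 11.1
position: [492.1, -151.5, 253.1]
eef_rot: [-2.238, -2.194, 0.008]
contact_force: [0.5, -0.5, 0.3]
opening: 85.3
grasp_force: 0.0
```

Request:
servo_tool(series=[{"x": 0, "y": 0, "z": 0, "rx": 0, "ry": 0, "rz": 0, "claw": -1}, {"x": 0, "y": 0, "z": 0, "rx": 0, "ry": 0, "rz": 0, "claw": -1}, {"x": 0, "y": 0, "z": 0, "rx": 0, "ry": 0, "rz": 0, "claw": -1}])

```text
time_s: 11.4
position: [495.9, -149.3, 256.8]
eef_rot: [-2.242, -2.199, 0.0]
contact_force: [0.2, 0.1, -0.1]
opening: 85.0
grasp_force: 0.0
```

```bash
python3 - <<'E'
from h import *
s=grab('wrist','w5'); st=read_state(); print(st['time_s'],st['position'],st['eef_rot'],st['joint_pos'].round(2))
W=cloud(s); print('tray bar',big(W,496,-150,70,84,105)); print('plate',big(W,496,-150,90,4,18))
E
```

```text
11.45 [ 496.02343346 -149.26218021  257.07359589] [-2.24236496e+00 -2.19968481e+00  7.10998554e-05] [ 0.44  0.33 -0.3   2.05  0.14  0.77  0.04]
tray bar ([313, 153, 19, 125, 2222], array([ 495.4, -149.3]), array([100.2,  13.9]), 88.5, 92.9)
plate ([264, 138, 117, 110, 10109], array([ 495.4, -149.8]), array([110.4, 110.6]), 89.0, 9.1)
```

View pics/w5.png

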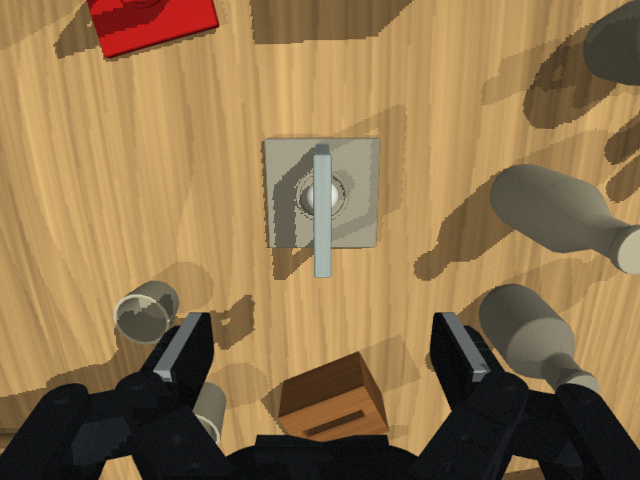

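The bar is at u≈322, centred between the fingers, and the ball sits in the pocket at (322,195). Descend and grip.

Request:
servo_tool(series=[{"x": 0, "y": 0, "z": -0.03, "rx": 0, "ry": 0, "rz": 0, "claw": -1}, {"x": 0, "y": 0, "z": -0.07, "rx": 0, "ry": 0, "rz": 0, "claw": -1}, {"x": 0, "y": 0, "z": -0.11, "rx": 0, "ry": 0, "rz": 0, "claw": -1}, {"x": 0, "y": 0, "z": -0.14, "rx": 0, "ry": 0, "rz": 0, "claw": -1}, {"x": 0, "y": 0, "z": -0.16, "rx": 0, "ry": 0, "rz": 0, "claw": -1}, {"x": 0, "y": 0, "z": -0.17, "rx": 0, "ry": 0, "rz": 0, "claw": -0.5}, {"x": 0, "y": 0, "z": -0.173, "rx": 0, "ry": 0, "rz": 0, "claw": 0}, {"x": 0, "y": 0, "z": -0.173, "rx": 0, "ry": 0, "rz": 0, "claw": 0.3}, {"x": 0, "y": 0, "z": -0.173, "rx": 0, "ry": 0, "rz": 0, "claw": 0.45}, {"x": 0, "y": 0, "z": -0.173, "rx": 0, "ry": 0, "rz": 0, "claw": 0.55}], newtons=60)

```text
time_s: 12.45
position: [496.8, -150.1, 85.4]
eef_rot: [2.242, 2.198, 0.002]
contact_force: [-0.4, -0.2, 0.3]
opening: 19.1
grasp_force: 0.0
```

Request:
servo_tool(series=[{"x": 0, "y": 0, "z": 0, "rx": 0, "ry": 0, "rz": 0, "claw": 0.65}, {"x": 0, "y": 0, "z": 0, "rx": 0, "ry": 0, "rz": 0, "claw": 0.72}, {"x": 0, "y": 0, "z": 0, "rx": 0, "ry": 0, "rz": 0, "claw": 0.8}, {"x": 0, "y": 0, "z": 0, "rx": 0, "ry": 0, "rz": 0, "claw": 0.9}, {"x": 0, "y": 0, "z": 0, "rx": 0, "ry": 0, "rz": 0, "claw": 1}, {"x": 0, "y": 0, "z": 0, "rx": 0, "ry": 0, "rz": 0, "claw": 1}, {"x": 0, "y": 0, "z": 0, "rx": 0, "ry": 0, "rz": 0, "claw": 1}, {"x": 0, "y": 0, "z": 0, "rx": 0, "ry": 0, "rz": 0, "claw": 1}])

```text
time_s: 13.25
position: [496.3, -150.2, 85.2]
eef_rot: [2.243, 2.199, 0.0]
contact_force: [-0.3, -0.3, 6.3]
opening: 13.1
grasp_force: 58.6
```

Request:
servo_tool(series=[{"x": 0, "y": 0, "z": 0.003, "rx": 0, "ry": 0, "rz": 0, "claw": 1}, {"x": 0, "y": 0, "z": 0.01, "rx": 0, "ry": 0, "rz": 0, "claw": 1}, {"x": 0, "y": 0, "z": 0.022, "rx": 0, "ry": 0, "rz": 0, "claw": 1}, {"x": 0, "y": 0, "z": 0.04, "rx": 0, "ry": 0, "rz": 0, "claw": 1}, {"x": 0, "y": 0, "z": 0.064, "rx": 0, "ry": 0, "rz": 0, "claw": 1}, {"x": 0, "y": 0, "z": 0.092, "rx": 0, "ry": 0, "rz": 0, "claw": 1}, {"x": 0, "y": 0, "z": 0.122, "rx": 0, "ry": 0, "rz": 0, "claw": 1}, {"x": 0, "y": 0, "z": 0.152, "rx": 0, "ry": 0, "rz": 0, "claw": 1}, {"x": 0, "y": 0, "z": 0.182, "rx": 0, "ry": 0, "rz": 0, "claw": 1}, {"x": 0, "y": 0, "z": 0.21, "rx": 0, "ry": 0, "rz": 0, "claw": 1}, {"x": 0, "y": 0, "z": 0.23, "rx": 0, "ry": 0, "rz": 0, "claw": 1}, {"x": 0, "y": 0, "z": 0.243, "rx": 0, "ry": 0, "rz": 0, "claw": 1}])

```text
time_s: 14.45
position: [495.8, -149.8, 329.5]
eef_rot: [2.242, 2.198, 0.001]
contact_force: [0.7, 0.8, -4.3]
opening: 12.8
grasp_force: 58.7
```

Request:
servo_tool(series=[{"x": 0, "y": 0.001, "z": 0.005, "rx": 0, "ry": 0, "rz": 0, "claw": 1}, {"x": 0.001, "y": 0.004, "z": 0.007, "rx": 0, "ry": 0, "rz": 0, "claw": 1}, {"x": 0.002, "y": 0.01, "z": 0.007, "rx": 0, "ry": 0, "rz": 0, "claw": 1}, {"x": 0.003, "y": 0.02, "z": 0.007, "rx": 0, "ry": 0, "rz": 0, "claw": 1}, {"x": 0.005, "y": 0.033, "z": 0.007, "rx": 0, "ry": 0, "rz": 0.2, "claw": 1}, {"x": 0.007, "y": 0.048, "z": 0.007, "rx": 0, "ry": 0, "rz": 0.4, "claw": 1}, {"x": 0.01, "y": 0.065, "z": 0.007, "rx": 0, "ry": 0, "rz": 0.6, "claw": 1}, {"x": 0.013, "y": 0.082, "z": 0.007, "rx": 0, "ry": 0, "rz": 0.8, "claw": 1}, {"x": 0.016, "y": 0.099, "z": 0.007, "rx": 0, "ry": 0, "rz": 1, "claw": 1}, {"x": 0.018, "y": 0.114, "z": 0.007, "rx": 0, "ry": 0, "rz": 1.2, "claw": 1}, {"x": 0.02, "y": 0.126, "z": 0.007, "rx": 0, "ry": 0, "rz": 1.4, "claw": 1}, {"x": 0.021, "y": 0.136, "z": 0.007, "rx": 0, "ry": 0, "rz": 1.5, "claw": 1}])

```text
time_s: 15.65
position: [517.1, -12.4, 334.2]
eef_rot: [-2.213, -2.23, -0.0]
contact_force: [-0.0, 0.4, -3.7]
opening: 13.1
grasp_force: 58.7
```

Request:
servo_tool(series=[{"x": 0.002, "y": 0.01, "z": 0, "rx": 0, "ry": 0, "rz": 0.1, "claw": 1}, {"x": 0.004, "y": 0.022, "z": 0, "rx": 0, "ry": 0, "rz": 0.2, "claw": 1}, {"x": 0.006, "y": 0.037, "z": 0, "rx": 0, "ry": 0, "rz": 0.4, "claw": 1}, {"x": 0.009, "y": 0.054, "z": 0, "rx": 0, "ry": 0, "rz": 0.6, "claw": 1}, {"x": 0.012, "y": 0.073, "z": 0, "rx": 0, "ry": 0, "rz": 0.8, "claw": 1}, {"x": 0.015, "y": 0.092, "z": 0, "rx": 0, "ry": 0, "rz": 1, "claw": 1}, {"x": 0.018, "y": 0.111, "z": 0, "rx": 0, "ry": 0, "rz": 1.2, "claw": 1}, {"x": 0.021, "y": 0.13, "z": 0, "rx": 0, "ry": 0, "rz": 1.4, "claw": 1}, {"x": 0.024, "y": 0.148, "z": 0, "rx": 0, "ry": 0, "rz": 1.6, "claw": 1}, {"x": 0.026, "y": 0.164, "z": 0, "rx": 0, "ry": 0, "rz": 1.8, "claw": 1}, {"x": 0.028, "y": 0.177, "z": 0, "rx": 0, "ry": 0, "rz": 1.9, "claw": 1}, {"x": 0.03, "y": 0.188, "z": 0, "rx": 0, "ry": 0, "rz": 2, "claw": 1}])

```text
time_s: 16.85
position: [547.0, 175.2, 334.2]
eef_rot: [-2.174, -2.267, 0.0]
contact_force: [-0.2, -0.8, -3.7]
opening: 12.9
grasp_force: 58.6
```

```bash
python3 - <<'E'
from h import *
s=grab('wrist','w6'); st=read_state(); print(st['time_s'],st['position'],st['eef_rot'],st['opening'],st['contact_force'])
E
```

```text
16.9 [547.27764801 177.61312529 334.44475212] [-2.17124835 -2.26877818 -0.00390397] 13.006470575853571 [ 0.71712563  1.52942499 -3.36349098]
```

View pics/w6.png

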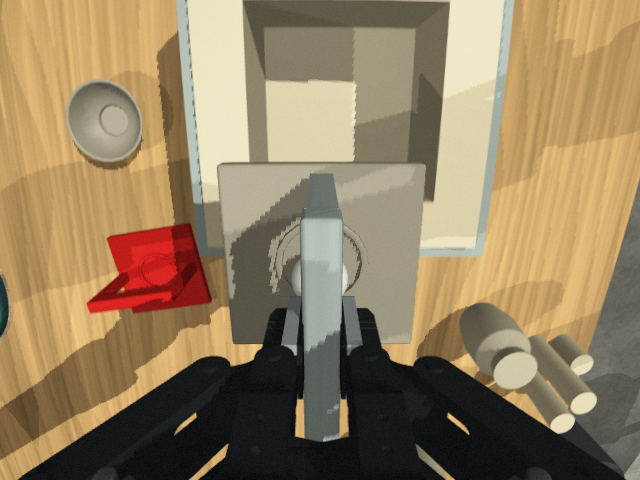

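The tray is level in the grip, and the ball is in the pocket behind the bar at (320,272). Final stretch.

Request:
servo_tool(series=[{"x": 0.001, "y": 0.007, "z": 0, "rx": 0, "ry": 0, "rz": 0, "claw": 1}, {"x": 0.003, "y": 0.015, "z": 0, "rx": 0, "ry": 0, "rz": 0, "claw": 1}, {"x": 0.005, "y": 0.026, "z": 0, "rx": 0, "ry": 0, "rz": 0, "claw": 1}, {"x": 0.007, "y": 0.039, "z": 0, "rx": 0, "ry": 0, "rz": 0, "claw": 1}, {"x": 0.009, "y": 0.052, "z": 0, "rx": 0, "ry": 0, "rz": 0, "claw": 1}, {"x": 0.011, "y": 0.064, "z": -0.002, "rx": 0, "ry": 0, "rz": 0, "claw": 1}, {"x": 0.012, "y": 0.073, "z": -0.006, "rx": 0, "ry": 0, "rz": 0, "claw": 1}, {"x": 0.013, "y": 0.079, "z": -0.013, "rx": 0, "ry": 0, "rz": 0, "claw": 1}, {"x": 0.0135, "y": 0.082, "z": -0.022, "rx": 0, "ry": 0, "rz": 0, "claw": 1}, {"x": 0.0135, "y": 0.0835, "z": -0.031, "rx": 0, "ry": 0, "rz": 0, "claw": 1}, {"x": 0.0135, "y": 0.0835, "z": -0.039, "rx": 0, "ry": 0, "rz": 0, "claw": 1}, {"x": 0.0135, "y": 0.0835, "z": -0.045, "rx": 0, "ry": 0, "rz": 0, "claw": 1}])

```text
time_s: 18.1
position: [560.2, 256.6, 288.0]
eef_rot: [-2.176, -2.266, 0.003]
contact_force: [-0.5, -0.7, -4.3]
opening: 12.9
grasp_force: 58.6
```

Request:
servo_tool(series=[{"x": 0, "y": 0, "z": -0.003, "rx": 0, "ry": 0, "rz": 0, "claw": 1}, {"x": 0, "y": 0, "z": -0.005, "rx": 0, "ry": 0, "rz": 0, "claw": 1}, {"x": 0, "y": 0, "z": -0.005, "rx": 0, "ry": 0, "rz": 0, "claw": 1}, {"x": 0, "y": 0, "z": -0.005, "rx": 0, "ry": 0, "rz": 0, "claw": 1}, {"x": 0, "y": 0, "z": -0.005, "rx": 0, "ry": 0, "rz": 0, "claw": 1}, {"x": 0, "y": 0, "z": -0.005, "rx": 0, "ry": 0, "rz": 0, "claw": 1}, {"x": 0, "y": 0, "z": -0.005, "rx": 0, "ry": 0, "rz": 0, "claw": 1}, {"x": 0, "y": 0, "z": -0.005, "rx": 0, "ry": 0, "rz": 0, "claw": 1}, {"x": 0, "y": 0, "z": -0.005, "rx": 0, "ry": 0, "rz": 0, "claw": 1}, {"x": 0, "y": 0, "z": -0.005, "rx": 0, "ry": 0, "rz": 0, "claw": 1}])

```text
time_s: 19.1
position: [560.5, 257.6, 284.3]
eef_rot: [2.175, 2.267, -0.0]
contact_force: [-0.7, 0.0, -3.4]
opening: 12.9
grasp_force: 58.6
```

```bash
python3 - <<'E'
from h import *
s=grab('wrist','w7'); st=read_state(); print(st['time_s'],st['position'],st['eef_rot'],st['opening'],abs(st['dq']).max())
for t in('w7',):
    W=cloud(s); R=np.array(st['position'])
    m=(abs(W[...,2]-210)<12)&(np.hypot(W[...,0]-560,W[...,1]-257)<85); q=W[m]
    A=np.c_[q[:,:2]-[560,257],np.ones(len(q))]; print('plate top',big(W,560,257,85,198,222),'plane slopes',np.linalg.lstsq(A,q[:,2],rcond=None)[0])
t=grab('top','t7'); print(big(cloud(t),560,257,90,198,222)); W=cloud(t); print('damper top',big(W,567,98,40,185,215))
cv2.imwrite('pics/f.png',np.hstack([s['color'][:,120:520],t['color'][120:420,130:].repeat(1,0)[:,:400]]) if 0 else cv2.resize(np.vstack([s['color'][100:400],t['color'][90:350]]),(640,560)))
E
```

```text
19.15 [560.4924244  257.54633923 284.2939214 ] [ 2.17517327e+00  2.26674797e+00 -5.09531063e-05] 12.960836326618102 0.0018418034090385154
plate top ([217, 161, 209, 183, 25558], array([559.5, 258.3]), array([110.3, 110.1]), 2.4, 208.1) plane slopes [-1.43039773e-03 -3.76949244e-03  2.08195394e+02]
([202, 207, 30, 46, 781], array([562.7, 234.8]), array([110.,  67.]), 2.0, 207.6)
damper top ([271, 218, 7, 19, 112], array([568.8,  98.3]), array([43.4, 13.9]), 1.2, 198.7)
```

View pics/f.png

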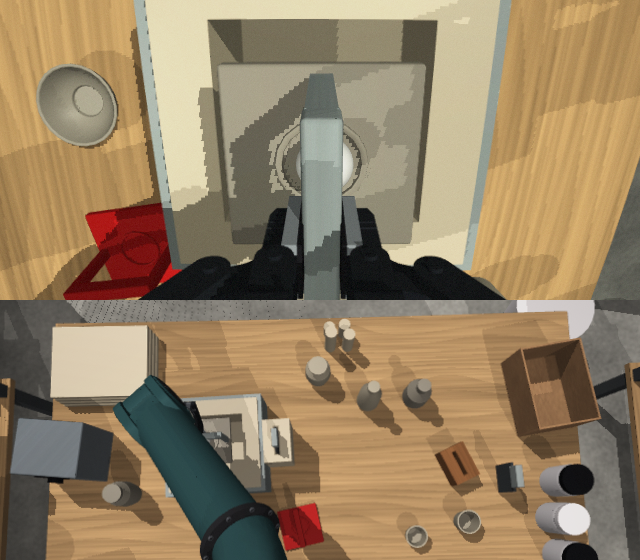

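The picture shows the tray level and centred over the chamber, its plate top at z≈208–210. The ball is in the pocket at (345,160), the damper is seated at (275,440), and the pots are untouched. Handing in.

```bash
python3 -c "
from bench import *
print(job_done())"
```

```text
the job is handed in; nothing more can be done
None
```

The job is handed in at about 19 s: the damper is fully home in the flue slot and released, and the tray is held still and level over the kiln chamber, about 50 mm above the rim, with the ball in its pocket.

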